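Unload the wrapping machine and load the next pile of cartons

TASK

Raise the wrapping machine's clear hood fully, take out the finished bundle and set it flat in the grey out-tray. Then stack all the slim cartons lying on the bench in one square, flush pile on the middle of the rubber pad, long sides along the pad's long side, and lower the hood gently all the way down over them. Leave the other things on the bench alone.

Things in the scene. Friction and masses are not known exactly. Their poses are not given: they have to be found in the camera images.
- machine: fixed bench wrapping machine: grey base 270 x 270 mm, 48 mm high, black rubber pad in its steel top, clear hood hinged along its back. Origin on the table below the pad's centre; own x runs from front to back (hinge side), y along its width, z up; base spans x -108 to +162, y -135 to +135 mm. Its front faces the cartons on the bench
- pad (a point): centre of the top face of the black rubber pad, 50 mm above the table; pad 124 mm along the machine's y, 80 mm along its x, level, 2 mm proud of the steel; axes parallel to the machine's
- hood_hinge (a point): middle of the hood's hinge line, 128 mm behind the pad's centre (machine +x) and 56 mm above the table; the hinge line runs along the machine's y
- hood (a joint): clear hood's angle: 0 = down on its stop, 1.55 = up on its stop (on end behind the pad). Stiff hinge: it stays where it is left; moving it takes about 1 to 6 N at the handle. Closed it is a bell open below, 220 mm deep from the hinge line, 210 mm wide, 88 mm high above the hinge line, with 88 mm of room inside above the pad
- hood_grip (a point): middle of the hood's handle: round black bar 14 mm thick, 110 mm long, parallel to the hinge line, on two stems at its ends. Closed: 250 mm in front of and 115 mm above the hinge line (27 mm above the hood's top, 30 mm ahead of its front); swings about the hinge to 110 mm behind and 252 mm above it. Axes turn with the hood; closed they are the machine's
- bundle: the finished, banded bundle of three cartons, one rigid block 90 x 50 x 42 mm (x, y, z), about 0.18 kg; starts on the pad under the hood, its long side roughly along the pad's. Origin at the centre of its underside
- tray: grey out-tray, fixed on the table: outside 160 x 115 mm (x, y) and 22 mm high, walls and floor 4 mm; origin at the centre of its underside
- tub: bystander: white round tub 90 mm across, 100 mm high, loose; origin at the centre of its underside
- tape: bystander: ring-shaped tape core 90 mm across, 24 mm high, loose; origin at the centre of its underside
- box1: slim rigid carton, plain kraft card, 90 x 50 x 14 mm (x, y, z), about 0.06 kg, lying flat on the bench; origin at the centre of its underside. All cartons are alike and may lie either face up; three to five are there, None if absent
- box2: slim rigid carton, plain kraft card, 90 x 50 x 14 mm (x, y, z), about 0.06 kg, lying flat on the bench; origin at the centre of its underside. All cartons are alike and may lie either face up; three to five are there, None if absent
- box3: slim rigid carton, plain kraft card, 90 x 50 x 14 mm (x, y, z), about 0.06 kg, lying flat on the bench; origin at the centre of its underside. All cartons are alike and may lie either face up; three to five are there, None if absent
- box4: slim rigid carton, plain kraft card, 90 x 50 x 14 mm (x, y, z), about 0.06 kg, lying flat on the bench; origin at the centre of its underside. All cartons are alike and may lie either face up; three to five are there, None if absent
- box5: slim rigid carton, plain kraft card, 90 x 50 x 14 mm (x, y, z), about 0.06 kg, lying flat on the bench; origin at the centre of its underside. All cartons are alike and may lie either face up; three to five are there, None if absent
There are look-alikes about, which are no part of the job. What is shaped like the box4 but red or turquoise is not meant.

How it is judged (in metres and radians):
On the way, in this order (a step that is already met when the one before it is completed fails the run):
1. the hood is raised fully (value of joint hood above 1.4 rad), for 0.2 s.
2. the finished bundle lies flat in the out-tray (x of bundle in the frame of tray between -0.045 and 0.045 m and y of bundle in the frame of tray between -0.045 and 0.045 m and z of bundle in the frame of tray below 0.01 m and angle between bundle's own z axis and vertical below 0.06 rad and linear speed of bundle below 0.02 m/s and contact force between the fingers and bundle below 0.2 N), for 0.2 s.
3. all cartons are in one square pile on the pad, let go, the hood still up (horizontal distance between each of box1, box2, box3, box4, box5 and pad below 0.015 m and angle between the z axis of each of box1, box2, box3, box4, box5 and the z axis of machine, either way round below 0.06 rad and angle between the x axis of each of box1, box2, box3, box4, box5 and the y axis of machine, either way round below 0.12 rad and linear speed of each of box1, box2, box3, box4, box5 below 0.02 m/s and horizontal distance between box1 and box2 below 0.008 m and horizontal distance between each of box1, box2 and box3 below 0.008 m and horizontal distance between each of box1, box2, box3 and box4 below 0.008 m and horizontal distance between each of box1, box2, box3, box4 and box5 below 0.008 m and value of joint hood above 1 rad and contact force between the fingers and box1 below 0.2 N and contact force between the fingers and box2 below 0.2 N and contact force between the fingers and box3 below 0.2 N and contact force between the fingers and box4 below 0.2 N and contact force between the fingers and box5 below 0.2 N), for 0.2 s.
4. the hood is down on its stop (value of joint hood below 0.04 rad), for 0.2 s.
At the end, for the whole second after the job is handed in: Hood down within 0.04 rad. Every carton present flat and at rest in one pile: each within 15 mm of the pad's centre and 8 mm of every other seen from above, long sides within 0.12 rad of the pad's long side. Bundle flat and at rest on the out-tray's floor (horizontal distance between each of box1, box2, box3, box4, box5 and pad below 0.015 m and angle between the z axis of each of box1, box2, box3, box4, box5 and the z axis of machine, either way round below 0.06 rad and angle between the x axis of each of box1, box2, box3, box4, box5 and the y axis of machine, either way round below 0.12 rad and linear speed of each of box1, box2, box3, box4, box5, bundle below 0.02 m/s and horizontal distance between box1 and box2 below 0.008 m and horizontal distance between each of box1, box2 and box3 below 0.008 m and horizontal distance between each of box1, box2, box3 and box4 below 0.008 m and horizontal distance between each of box1, box2, box3, box4 and box5 below 0.008 m and x of bundle in the frame of tray between -0.045 and 0.045 m and y of bundle in the frame of tray between -0.045 and 0.045 m and z of bundle in the frame of tray below 0.01 m and angle between bundle's own z axis and vertical below 0.06 rad and value of joint hood below 0.04 rad); the robot touches nothing.
It fails at once if the hood is slammed (faster than 1.2 rad/s in the last 0.3 rad before its stop) (value of joint hood below 0.3 rad and velocity of joint hood below -1.2 rad/s).
It fails at once if the tub is moved more than 30 mm or tipped (distance of tub from where it was at the start of the episode above 0.03 m or angle between tub's own z axis and vertical above 0.4 rad).
It fails at once if the tape is moved more than 30 mm or tipped (distance of tape from where it was at the start of the episode above 0.03 m or angle between tape's own z axis and vertical above 0.4 rad).
Of box1, box2, box3, box4, box5 only 3 to 5 are there at a start; the rules pass over those that are not, and their reading is None.
At some moment in a run one of box1, box2, box3, box4, box5 may be knocked a few centimetres aside while the robot is not near it.
Once in a run the grip may slacken for a moment while it holds something.
It also fails if it takes over 210 s, if anything falls off the work surface, if the arm or the gripper's body presses on something with over 40 N, if the wrist force passes 120 N, or if a joint passes its speed limit or range.

ROBOT

A 7-joint arm with a two-finger parallel gripper is mounted at the origin on the work surface. World frame = base frame: x ahead of the robot, y to its left, z up, the work surface at z = 0. Lengths are in m, angles in degrees, forces in N, time in s.
With the tool pointing down it reaches from about 0.4 to 0.875 m from the base axis. Payload 6.5 kg.
Tool frame: the origin (TCP) lies at the very end of the fingers, on their centre line; the grasp point (between the pads) lies 19 mm behind it; z points along the fingers, y is the line along which they close (so a half turn about z gives the same grasp; the last joint's range is limited). The gripper opens to 85 mm and grips with 20 to 120 N. Pads are 22 mm wide; open, the fingers measure 114 mm over their backs; the gripper's body (76 mm by 85 mm) begins 54 mm behind the grasp point. The pads swing forward as they close: fully open they stand 13 mm farther back than shut.
Start: joints at [65.363, 30.733, -0.252, 88.115, 0.149, 61.152, -4.079], TCP at [0.231, -0.607, 0.231] pointing down, gripper open.
Joint ranges: [-154.64, 154.64], [-21.42, 123.67], [-72.66, 72.17], [13.99, 137.28], [-74.86, 254.86], [10.95, 109.41], [-158.01, 158.01]. Speed limits (degrees/s): [136.94, 136.94, 180, 180, 180, 180, 180].

INTERFACE

Orientations are given as [roll, pitch, yaw] about the fixed x, y, z axes, in that order (R = Rz(yaw) Ry(pitch) Rx(roll)).
In Python, from bench import r gives the robot as it stands. The module is installed in compiled form; this text tells all that it offers.
- The arm moves only by the shell command python3 -m pendant 'ROWS' [FORCE]. ROWS is JSON, a list of rows, each an object of numbers: "claw": the opening, from -1 (shut) to 1 (fully open); "tx", "ty", "tz": the shift along the tool's x, y, z normalised to -1 to 1, where 1 is 0.06 m; "turn": the turn about the tool's z normalised to -1 to 1, where 1 is 4 degrees. In form: [{"claw": .., "tx": .., "ty": .., "tz": .., "turn": ..}, ...]. A call has 1 to 12 rows; each row shifts and turns the commanded pose from where the row before left it, along the tool's axes as they then stand; what a row does not reach is not made up. A row lasts 1/8 s, in which the tool goes at most 62.5 mm and 10.7 degrees, less where a joint would pass 70% of its speed; a pose out of reach is approached as far as the arm can. A call with a number of a shift or a turn outside -1 to 1 is refused whole. A call with a gripper value outside its range is refused whole. The fingers move at their own pace and stop on an object; FORCE is the grip in N (left out, the last holds). Time passes only in rows, so rows that do not move let the fingers close. It gives the time, the measured TCP pose, the force, the opening and the grip force at its end, in the units of the state.
- r.sense(): the state, without advancing time (a new reading comes with each control period).
- r.get_image(name): name is "scene" or "top" or "wrist"; returns a dict with "frame" (480x640x3 uint8, red, green, blue), "intrinsics" (3x3 intrinsics, pixels), "origin" and "attitude" of the camera in the world; the wrist camera has in their place "tool_from_camera" (4x4, takes a point from camera to tool coordinates, whose origin is the TCP and whose axes are the flange's). Camera axes: x right, y down, z forward; pixel columns grow to the right and rows downward; lengths in m; the calibration is good to about 2 mm. A picture is of the moment at which its call begins: read the wrist's pose just before it. There is no depth.
- r.close_job(): hands the job in; it is judged then, once.
The state is a dict: "clock": time; "qpos": joint angles; "joint_velocities": joint speeds; "effort": joint torques, N m; "ee_pos": TCP position; "ee_rot": TCP orientation; "wrist_force": force on the tool from outside, world axes, zero at the start; "wrist_torque": the same for the moment, N m; "width": finger opening in m; "grip_force": force on a finger pad.
Only numpy, scipy, OpenCV 4.12 (cv2) and the standard library are available. Lean on these libraries where they do the work, as an engineer would, in place of code of your own. Each camera call takes 0.05 s, during which the arm holds its last target. There are 200 camera calls.

## Working session

There is one attempt and no reset: what is moved stays moved. The work goes in short steps, Python scripts to look and compute and a shell command to move; the robot and the scene stay as the last step left them, time stands still between calls to the robot, and variables do not carry over. Pictures are saved under pics/ and viewed, at most 14 in all, crops included, and the job is handed in when it is done.

```bash
mkdir -p pics
cat > h.py <<'E'
import numpy as np, cv2
from bench import r
from scipy.spatial.transform import Rotation as R
def snap(name,fn):
    d=r.get_image(name); cv2.imwrite(fn,d["frame"][:,:,::-1]); return d
def cam(d,s=None):
    K=np.array(d["intrinsics"])
    if "origin" in d:
        o=np.array(d["origin"]); A=np.array(d["attitude"])
        if A.shape!=(3,3): A=R.from_euler('xyz',A,degrees=True).as_matrix()
    else:
        T=np.array(d["tool_from_camera"]); Rt=R.from_euler('xyz',s["ee_rot"],degrees=True).as_matrix()
        o=np.array(s["ee_pos"])+Rt@T[:3,3]; A=Rt@T[:3,:3]
    return K,o,A
def pix(c,u,v,z):
    K,o,A=c; d=A@np.linalg.solve(K,[u,v,1.]); return o+d*(z-o[2])/d[2]
def proj(c,p):
    K,o,A=c; q=K@(A.T@(np.array(p)-o)); return q[:2]/q[2]
E
python3 - <<'E'
from h import *
import pickle
print(r.sense())
C={}
for n in("top","scene"):
    d=snap(n,f"pics/{n}0.png"); print(n,d.get("origin"),d.get("attitude"),d["intrinsics"]); C[n]=cam(d)
pickle.dump(C,open("C.pkl","wb"))
E
```

```text
{'clock': 0.0, 'qpos': array([65.361809  , 30.77844162, -0.25407979, 88.17141431,  0.14936745,
       61.15107799, -4.08133911]), 'joint_velocities': array([-0.00351492,  0.07805803, -0.02825356,  0.09659507,  0.01871887,
        0.02915261, -0.03503566]), 'effort': array([ 4.53913153e-04, -5.83412647e+01,  1.04875468e+00, -2.59100747e+01,
        1.23106531e-02,  9.56311502e-03, -2.53665227e-06]), 'ee_pos': array([ 0.23105087, -0.60686835,  0.23039757]), 'ee_rot': array([-1.79899699e+02,  7.84467124e-03,  2.08474516e+01]), 'wrist_force': array([ 0.15805423, -0.75283691, -0.13181551]), 'wrist_torque': array([-0.0290793 , -0.02939451, -0.01380071]), 'grip_force': 0.0, 'width': 0.08553565745151936}
top [ 0.38270995 -0.04649275  0.91939144] [-169.45098606    2.050797    -90.44121821] [[459.80988284   0.         321.87336899]
 [  0.         459.80988284 235.39519101]
 [  0.           0.           1.        ]]
scene [0.97567565 0.77037947 0.75477495] [-1.23706659e+02  9.68085470e-02  1.52044457e+02] [[505.07827712   0.         319.83435047]
 [  0.         505.07827712 232.37256915]
 [  0.           0.           1.        ]]
```

View pics/top0.png

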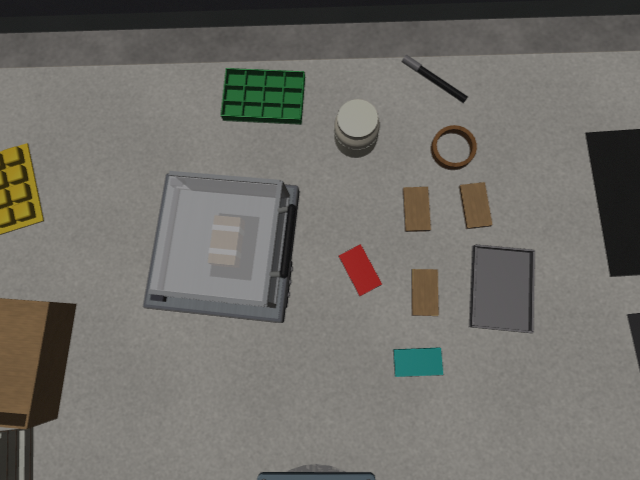

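View pics/scene0.png

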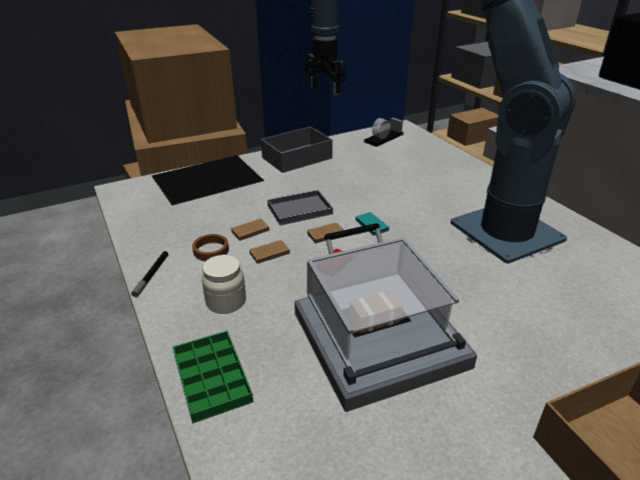

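The top view shows three kraft cartons at about (417,209), (475,205) and (425,292), plus the tray (503,289), tub (357,122) and tape ring (454,147). The red (360,270) and turquoise (418,362) cards are decoys. The machine's hinge is on its left, at image x≈160, and the handle is at (290,240).

Run:
```python
from h import *
import pickle
C=pickle.load(open("C.pkl","rb"))
im=cv2.imread("pics/top0.png")
cv2.imwrite("pics/mach.png",cv2.resize(im[165:330,140:310],None,fx=3.6,fy=3.6,interpolation=cv2.INTER_CUBIC))
hsv=cv2.cvtColor(im,cv2.COLOR_BGR2HSV)
m=cv2.inRange(hsv,(5,70,60),(25,220,220)); m[:,:380]=0
n,l,s,c=cv2.connectedComponentsWithStats(m)
for i in range(1,n):
    if s[i,4]<300: continue
    pts=np.argwhere(l==i)[:,::-1].astype(np.float32)
    w=np.array([pix(C["top"],u,v,.014)[:2] for u,v in pts])*1000
    print(c[i],s[i,4],cv2.minAreaRect(w.astype(np.float32)))
for q in[(477,246),(535,249),(531,332),(470,327)]: print("tray",pix(C["top"],*q,.022))
```

```text
[454.28039216 145.72941176] 510 ((735.7958984375, -289.26641845703125), (87.53337097167969, 89.78158569335938), 44.16890335083008)
[475.60557053 204.84815813] 1113 ((610.1591186523438, -323.75335693359375), (89.72868347167969, 51.514434814453125), 5.762022972106934)
[416.3369863  208.30319635] 1095 ((604.7736206054688, -206.00108337402344), (89.41509246826172, 50.36338424682617), 0.7772889137268066)
[424.61544782 292.02711586] 1217 ((437.3936767578125, -214.92588806152344), (49.84801483154297, 89.74527740478516), 87.51646423339844)
tray [ 0.52474003 -0.31878407  0.022     ]
tray [ 0.51733579 -0.42977149  0.022     ]
tray [ 0.35961927 -0.40795496  0.022     ]
tray [ 0.36966657 -0.29499585  0.022     ]
```

View pics/mach.png

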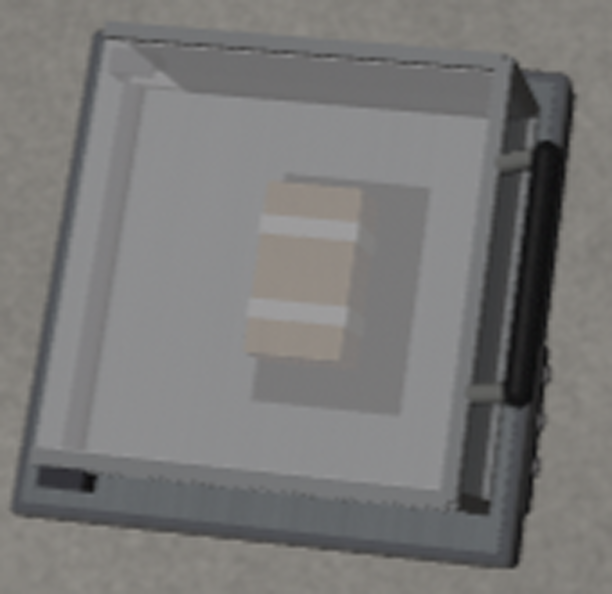

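Run:
```python
from h import *
import pickle
C=pickle.load(open("C.pkl","rb"));c=C["top"]
f=lambda u,v,z:pix(c,140+u/3.6,165+v/3.6,z)[:2]*1000
for n,z,ps in[("base",.048,[(572,75),(517,567),(15,515),(97,25)]),("pad",.05,[(430,187),(400,413),(252,400)]),("handle",.171,[(548,145),(515,402)]),("bundle",.092,[(267,183),(362,187),(340,362),(247,352)])]:
    q=np.array([f(*p,z) for p in ps]);print(n,q.round(1).tolist(),"mean",q.mean(0).round(1))
    for a,b in zip(q,q[1:]): print("  len",np.linalg.norm(b-a).round(1),"ang",np.degrees(np.arctan2(*(b-a)[::-1])).round(1))
```

```text
base [[645.4, 28.0], [380.8, 56.3], [409.8, 322.3], [679.2, 293.3]] mean [528.8 175. ]
  len 266.1 ang 173.9
  len 267.6 ang 83.8
  len 271.0 ang -6.2
pad [[583.3, 104.8], [461.2, 118.6], [468.9, 197.8]] mean [504.5 140.4]
  len 122.9 ang 173.5
  len 79.5 ang 84.4
handle [[574.6, 28.7], [454.7, 43.2]] mean [514.6  36. ]
  len 120.8 ang 173.1
bundle [[577.0, 182.3], [574.1, 132.8], [483.5, 141.8], [489.2, 189.5]] mean [531.  161.6]
  len 49.6 ang -93.4
  len 91.1 ang 174.4
  len 48.0 ang 83.2
```

```bash
cat >> h.py <<'E'
def to(x,y,z,yaw,s=None):
    """total turn units (done first), then total tx,ty,tz units in the turned tool frame"""
    s=s or r.sense(); y0=s["ee_rot"][2]
    t=-((yaw-y0+180)%360-180)/4; a=np.radians(yaw); d=np.array([x,y,z])-s["ee_pos"]
    tx=np.array([np.cos(a),np.sin(a)])@d[:2]/.06; ty=np.array([np.sin(a),-np.cos(a)])@d[:2]/.06
    print("turn %.2f tx %.2f ty %.2f tz %.2f"%(t,tx,ty,-d[2]/.06))
E
python3 -c "
from h import *
to(.514,.034,.30,-6.2)"
```

```text
turn 6.76 tx 3.53 ty -11.13 tz -1.16
```

```bash
python3 -m pendant '[{"claw":1,"turn":0.96,"tz":-0.17},{"claw":1,"turn":0.96,"tz":-0.17},{"claw":1,"turn":0.96,"tz":-0.17},{"claw":1,"turn":0.97,"tz":-0.17},{"claw":1,"turn":0.97,"tz":-0.16},{"claw":1,"turn":0.97,"tz":-0.16},{"claw":1,"turn":0.97,"tz":-0.16},{"claw":1,"tx":0.2,"ty":-0.6},{"claw":1,"tx":0.2,"ty":-0.6},{"claw":1,"tx":0.2,"ty":-0.6},{"claw":1,"tx":0.2,"ty":-0.6},{"claw":1,"tx":0.2,"ty":-0.6}]' 30; python3 -m pendant '[{"claw":1,"tx":0.2,"ty":-0.7},{"claw":1,"tx":0.2,"ty":-0.7},{"claw":1,"tx":0.2,"ty":-0.7},{"claw":1,"tx":0.2,"ty":-0.7},{"claw":1,"tx":0.2,"ty":-0.7},{"claw":1,"tx":0.2,"ty":-0.7},{"claw":1,"tx":0.2,"ty":-0.7},{"claw":1,"tx":0.2,"ty":-0.7},{"claw":1,"tx":0.2,"ty":-0.7},{"claw":1,"tx":0.2,"ty":-0.6},{"claw":1,"tx":0.2,"ty":-0.6},{"claw":1,"tx":0.2,"ty":-0.6}]'
python3 - <<'E'
from h import *
to(.514,.034,.30,-6.2)
import pickle
s=r.sense(); d=snap("wrist","pics/w1.png"); print(d["tool_from_camera"]); pickle.dump(cam(d,s),open("w1.pkl","wb")); print(s["ee_pos"],s["ee_rot"],proj(cam(d,s),(.514,.034,.171)))
E
```

```text
turn 6.76 tx 3.53 ty -11.13 tz -1.16
[[-1.24644715e-03 -9.55742043e-01 -2.94203319e-01  7.58508858e-02]
 [ 9.99998924e-01 -1.41881942e-03  3.72462038e-04 -2.91595298e-04]
 [-7.73399012e-04 -2.94202538e-01  9.55742784e-01 -1.42519296e-01]
 [ 0.00000000e+00  0.00000000e+00  0.00000000e+00  1.00000000e+00]]
[ 0.23106953 -0.6069206   0.23050326] [-1.79908755e+02  6.37062365e-03  2.08498613e+01] [-2077.04169023 -1962.71590272]invalid input
invalid input
```

View pics/w1.png

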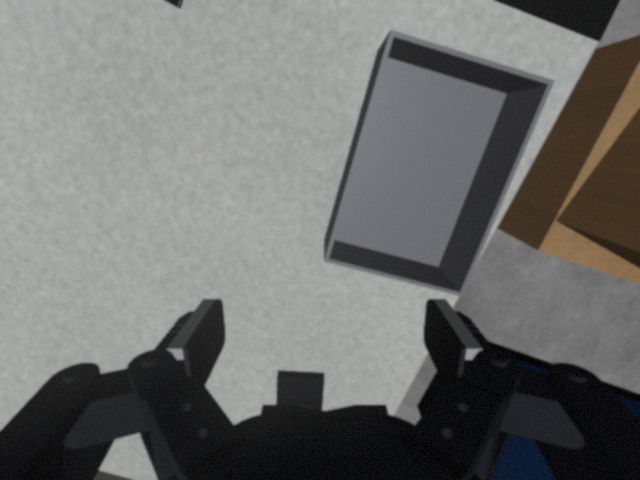

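The moves were refused: rows need all the keys, so the arm hasn't moved. This wrist picture shows only a grey bin off to one side and the open fingers at (200,330) and (445,330).

```bash
python3 -m pendant '[{"claw":1,"tx":0,"ty":0,"turn":0.96,"tz":-0.17},{"claw":1,"tx":0,"ty":0,"turn":0.96,"tz":-0.17},{"claw":1,"tx":0,"ty":0,"turn":0.96,"tz":-0.17},{"claw":1,"tx":0,"ty":0,"turn":0.97,"tz":-0.17},{"claw":1,"tx":0,"ty":0,"turn":0.97,"tz":-0.16},{"claw":1,"tx":0,"ty":0,"turn":0.97,"tz":-0.16},{"claw":1,"tx":0,"ty":0,"turn":0.97,"tz":-0.16},{"claw":1,"tx":0.2,"ty":-0.6,"tz":0,"turn":0},{"claw":1,"tx":0.2,"ty":-0.6,"tz":0,"turn":0},{"claw":1,"tx":0.2,"ty":-0.6,"tz":0,"turn":0},{"claw":1,"tx":0.2,"ty":-0.6,"tz":0,"turn":0},{"claw":1,"tx":0.2,"ty":-0.6,"tz":0,"turn":0}]' 30; python3 -m pendant '[{"claw":1,"tx":0.2,"ty":-0.7,"tz":0,"turn":0},{"claw":1,"tx":0.2,"ty":-0.7,"tz":0,"turn":0},{"claw":1,"tx":0.2,"ty":-0.7,"tz":0,"turn":0},{"claw":1,"tx":0.2,"ty":-0.7,"tz":0,"turn":0},{"claw":1,"tx":0.2,"ty":-0.7,"tz":0,"turn":0},{"claw":1,"tx":0.2,"ty":-0.7,"tz":0,"turn":0},{"claw":1,"tx":0.2,"ty":-0.7,"tz":0,"turn":0},{"claw":1,"tx":0.2,"ty":-0.7,"tz":0,"turn":0},{"claw":1,"tx":0.2,"ty":-0.7,"tz":0,"turn":0},{"claw":1,"tx":0.2,"ty":-0.6,"tz":0,"turn":0},{"claw":1,"tx":0.2,"ty":-0.6,"tz":0,"turn":0},{"claw":1,"tx":0.1,"ty":-0.6,"tz":0,"turn":0}]'
python3 - <<'E'
from h import *
to(.514,.034,.30,-6.2)
import pickle
s=r.sense(); d=snap("wrist","pics/w2.png"); c=cam(d,s); pickle.dump(c,open("w1.pkl","wb")); print(s["ee_pos"],s["ee_rot"],proj(c,(.514,.034,.171)))
E
```

```text
clock: 1.65
ee_pos: [0.3107, -0.4336, 0.3007]
ee_rot: [-180.0, 0.0, -6.2]
wrist_force: [0.3, 1.4, 0.6]
width: 0.0859
grip_force: 0.0
clock: 3.15
ee_pos: [0.5004, 0.0344, 0.3007]
ee_rot: [180.0, 0.0, -6.2]
wrist_force: [-0.0, 1.1, 0.5]
width: 0.0854
grip_force: 0.0
turn -0.00 tx 0.23 ty -0.02 tz 0.01
[0.50035562 0.0343711  0.30067673] [ 1.79999068e+02  1.29316211e-02 -6.20782262e+00] [323.22407159 213.65592334]
```

View pics/w2.png

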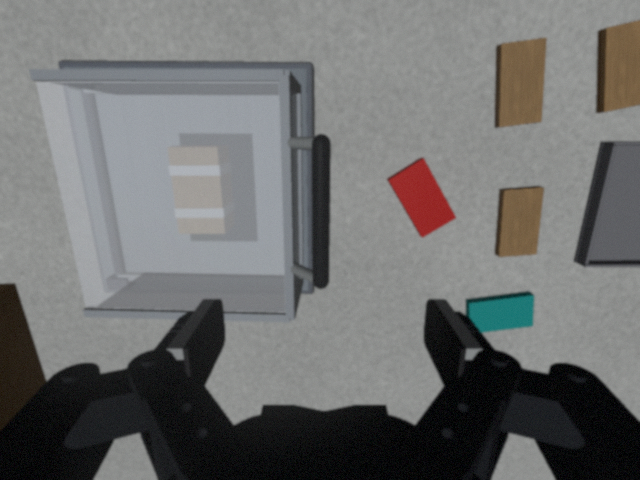

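The black handle runs vertically at u≈321, v 135–288, within a few pixels of the prediction. The pad corners are near (180,134), (252,134) and (257,241), and the tool is aligned with the machine.

Run:
```python
from h import *
import pickle
c=pickle.load(open("w1.pkl","rb"))
for p in[(322,137),(321,287),(321,211)]: print("handle",pix(c,*p,.171))
a=[pix(c,*p,.05) for p in[(179,134),(252,134),(257,241),(191,241)]]
print(np.round(a,4)); print("pad",(a[0]+a[2])/2)
h=pix(c,321,211,.171); to(h[0],h[1],.158,-6.2)
```

```text
handle [0.57352863 0.02835015 0.171     ]
handle [0.44933812 0.04310408 0.171     ]
handle [0.51639059 0.03555251 0.171     ]
[[0.5929 0.1848 0.05  ]
 [0.5841 0.1051 0.05  ]
 [0.4619 0.1201 0.05  ]
 [0.4706 0.1991 0.05  ]]
pad [0.52738765 0.15245722 0.05      ]
turn 0.09 tx 0.26 ty 0.05 tz 2.38
```

```bash
python3 -m pendant '[{"claw":0.3,"tx":0.26,"ty":0.05,"tz":0.4,"turn":0},{"claw":0.3,"tx":0,"ty":0,"tz":0.5,"turn":0},{"claw":0.3,"tx":0,"ty":0,"tz":0.5,"turn":0},{"claw":0.3,"tx":0,"ty":0,"tz":0.5,"turn":0},{"claw":0.3,"tx":0,"ty":0,"tz":0.5,"turn":0},{"claw":-1,"tx":0,"ty":0,"tz":0,"turn":0},{"claw":-1,"tx":0,"ty":0,"tz":0,"turn":0},{"claw":-1,"tx":0,"ty":0,"tz":0,"turn":0},{"claw":-1,"tx":0,"ty":0,"tz":0,"turn":0},{"claw":-1,"tx":0,"ty":0,"tz":0,"turn":0}]' 30
python3 - <<'E'
import numpy as np
a0=np.arctan2(115,250)
t=np.linspace(0,1.55,25); R=275.2
x=-R*np.cos(a0+t); z=R*np.sin(a0+t)
print(np.c_[-np.diff(x)/60,-np.diff(z)/60].round(2).tolist())
E
```

```text
clock: 4.45
ee_pos: [0.5158, 0.0353, 0.1577]
ee_rot: [-179.5, -0.1, -5.9]
wrist_force: [2.5, 16.5, -12.1]
width: 0.0129
grip_force: 29.6
[[-0.13, -0.26], [-0.15, -0.26], [-0.17, -0.25], [-0.18, -0.23], [-0.2, -0.22], [-0.21, -0.21], [-0.22, -0.2], [-0.23, -0.18], [-0.25, -0.16], [-0.26, -0.15], [-0.27, -0.13], [-0.27, -0.11], [-0.28, -0.1], [-0.29, -0.08], [-0.29, -0.06], [-0.29, -0.04], [-0.3, -0.02], [-0.3, -0.0], [-0.3, 0.02], [-0.29, 0.04], [-0.29, 0.05], [-0.29, 0.07], [-0.28, 0.09], [-0.28, 0.11]]
```

```bash
python3 -m pendant '[{"claw":-1,"tx":0,"ty":-0.13,"tz":-0.26,"turn":0},{"claw":-1,"tx":0,"ty":-0.15,"tz":-0.26,"turn":0},{"claw":-1,"tx":0,"ty":-0.17,"tz":-0.25,"turn":0},{"claw":-1,"tx":0,"ty":-0.18,"tz":-0.23,"turn":0},{"claw":-1,"tx":0,"ty":-0.2,"tz":-0.22,"turn":0},{"claw":-1,"tx":0,"ty":-0.21,"tz":-0.21,"turn":0}]'; python3 -m pendant '[{"claw":-1,"tx":0,"ty":-0.22,"tz":-0.2,"turn":0},{"claw":-1,"tx":0,"ty":-0.23,"tz":-0.18,"turn":0},{"claw":-1,"tx":0,"ty":-0.25,"tz":-0.16,"turn":0},{"claw":-1,"tx":0,"ty":-0.26,"tz":-0.15,"turn":0},{"claw":-1,"tx":0,"ty":-0.27,"tz":-0.13,"turn":0},{"claw":-1,"tx":0,"ty":-0.27,"tz":-0.11,"turn":0}]'; python3 -c "
from h import *
s=r.sense();print(s['qpos'])"
```

```text
clock: 5.2
ee_pos: [0.5228, 0.098, 0.2425]
ee_rot: [-179.4, -0.2, -5.9]
wrist_force: [15.0, 20.8, -33.1]
width: 0.0127
grip_force: 29.2
clock: 5.95
ee_pos: [0.5315, 0.181, 0.2963]
ee_rot: [-180.0, 0.0, -6.1]
wrist_force: [11.2, 4.8, -31.2]
width: 0.0129
grip_force: 29.2
[  -5.88802889   19.99657465  -22.36528297   96.56907911    8.17598049
   65.07159275 -126.63248143]
```

```bash
python3 -m pendant '[{"claw":-1,"tx":0,"ty":-0.27,"tz":-0.05,"turn":0},{"claw":-1,"tx":0,"ty":-0.28,"tz":-0.05,"turn":0},{"claw":-1,"tx":0,"ty":-0.28,"tz":-0.06,"turn":0},{"claw":-1,"tx":0,"ty":-0.29,"tz":-0.04,"turn":0},{"claw":-1,"tx":0,"ty":-0.3,"tz":-0.02,"turn":0},{"claw":-1,"tx":0,"ty":-0.3,"tz":0,"turn":0}]'; python3 -m pendant '[{"claw":-1,"tx":0,"ty":-0.3,"tz":0.02,"turn":0},{"claw":-1,"tx":0,"ty":-0.29,"tz":0.04,"turn":0},{"claw":-1,"tx":0,"ty":-0.28,"tz":0.05,"turn":0},{"claw":-1,"tx":0,"ty":-0.28,"tz":0.07,"turn":0}]'; python3 -c "
from h import *
s=r.sense();print(s['qpos'])"
```

```text
clock: 6.7
ee_pos: [0.5436, 0.2823, 0.3147]
ee_rot: [180.0, -0.2, -6.3]
wrist_force: [0.0, -4.8, 6.7]
width: 0.0127
grip_force: 32.5
clock: 7.2
ee_pos: [0.5516, 0.352, 0.3032]
ee_rot: [-179.9, -0.2, -6.3]
wrist_force: [2.0, -1.3, 6.2]
width: 0.0127
grip_force: 33.7
[ -20.88038208   29.5425222   -23.43860327   81.84329441   12.07941217
   70.87499956 -141.77110843]
```

```bash
python3 -m pendant '[{"claw":-1,"tx":0,"ty":-0.27,"tz":0.07,"turn":0},{"claw":-1,"tx":0,"ty":-0.26,"tz":0.09,"turn":0},{"claw":-1,"tx":0,"ty":-0.2,"tz":0.08,"turn":0},{"claw":-1,"tx":0,"ty":0,"tz":0,"turn":0},{"claw":-1,"tx":0,"ty":0,"tz":0,"turn":0}]'
```

```text
clock: 7.82
ee_pos: [0.5557, 0.3886, 0.2893]
ee_rot: [179.4, -0.0, -6.5]
wrist_force: [-7.8, -23.8, 26.0]
width: 0.0129
grip_force: 36.3
```

```bash
python3 -m pendant '[{"claw":0,"tx":0,"ty":0,"tz":0,"turn":0},{"claw":0,"tx":0,"ty":0,"tz":0,"turn":0},{"claw":0.3,"tx":0,"ty":0,"tz":0,"turn":0},{"claw":0.3,"tx":0,"ty":0,"tz":-0.3,"turn":0},{"claw":0.3,"tx":0,"ty":0,"tz":-0.6,"turn":0},{"claw":0.3,"tx":0,"ty":0,"tz":-0.6,"turn":0}]'; python3 -m pendant '[{"claw":1,"tx":-0.1,"ty":0.5,"tz":0,"turn":0},{"claw":1,"tx":-0.1,"ty":0.6,"tz":0,"turn":0},{"claw":1,"tx":-0.1,"ty":0.6,"tz":0,"turn":0},{"claw":1,"tx":-0.1,"ty":0.6,"tz":0.1,"turn":0},{"claw":1,"tx":-0.1,"ty":0.6,"tz":0.3,"turn":0},{"claw":1,"tx":0,"ty":0.6,"tz":0.5,"turn":0},{"claw":1,"tx":0,"ty":0.2,"tz":0.5,"turn":0},{"claw":1,"tx":0,"ty":0,"tz":0,"turn":0}]'
python3 - <<'E'
from h import *
import pickle
s=r.sense(); d=snap("wrist","pics/w3.png"); c=cam(d,s); pickle.dump(c,open("w3.pkl","wb")); print(s["ee_pos"],s["ee_rot"])
snap("scene","pics/scene3.png")
E
```

```text
clock: 8.57
ee_pos: [0.5548, 0.3953, 0.3787]
ee_rot: [-179.9, -0.0, -6.2]
wrist_force: [0.2, 0.7, 0.9]
width: 0.0557
grip_force: 0.0
clock: 9.57
ee_pos: [0.5004, 0.1763, 0.2919]
ee_rot: [179.9, 0.1, -6.3]
wrist_force: [0.2, 0.8, 1.5]
width: 0.0854
grip_force: 0.0
[0.50040368 0.17626881 0.29188599] [ 1.79913881e+02  1.38202902e-01 -6.27829325e+00]
```

View pics/w3.png

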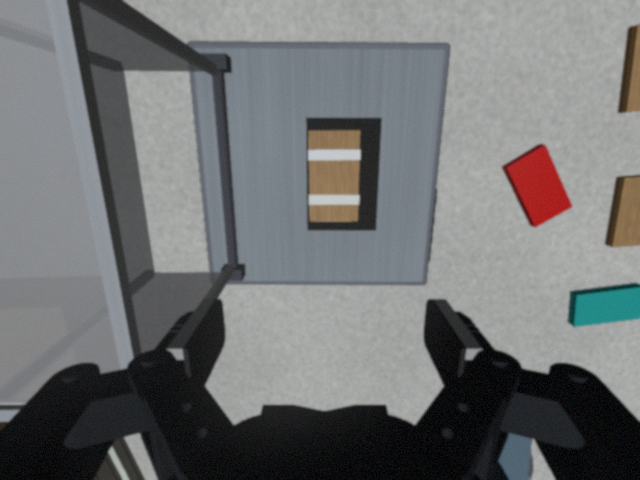

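The hood is up. The pad corners are at (307,118), (381,118), (376,230) and (308,230). The bundle's top corners are at (308,129), (361,130), (359,222) and (308,222).

Run:
```python
from h import *
import pickle
c=pickle.load(open("w3.pkl","rb"))
for n,z,ps in[("pad",.05,[(307,118),(381,118),(376,230),(308,230)]),("bundle",.092,[(308,129.5),(361,130),(359.5,222),(308,222)]),("base",.048,[(448,44),(426,283)])]:
    q=np.array([pix(c,*p,z)[:2]*1000 for p in ps]);print(n,q.round(1).tolist(),"mean",q.mean(0).round(1))
    for a,b in zip(q,q[1:]): print("  len",np.linalg.norm(b-a).round(1),"ang",np.degrees(np.arctan2(*(b-a)[::-1])).round(1))
b=np.mean([pix(c,*p,.092) for p in[(308,129.5),(361,130),(359.5,222),(308,222)]],0)
to(b[0],b[1],.062,-6)
```

```text
pad [[593.1, 184.1], [584.4, 106.1], [461.8, 119.5], [470.7, 198.4]] mean [527.5 152. ]
  len 78.4 ang -96.3
  len 123.3 ang 173.8
  len 79.3 ang 83.6
bundle [[580.8, 182.8], [574.8, 132.6], [484.8, 141.3], [490.7, 194.1]] mean [532.8 162.7]
  len 50.5 ang -96.9
  len 90.5 ang 174.5
  len 53.1 ang 83.6
base [[647.1, 34.5], [386.6, 62.5]] mean [516.9  48.5]
  len 262.0 ang 173.9
turn -0.03 tx 0.54 ty 0.21 tz 3.87
```

```bash
python3 -m pendant '[{"claw":1,"tx":0.3,"ty":0.1,"tz":0.5,"turn":0},{"claw":1,"tx":0.24,"ty":0.11,"tz":0.6,"turn":0},{"claw":1,"tx":0,"ty":0,"tz":0.6,"turn":0},{"claw":1,"tx":0,"ty":0,"tz":0.6,"turn":0},{"claw":1,"tx":0,"ty":0,"tz":0.6,"turn":0},{"claw":1,"tx":0,"ty":0,"tz":0.6,"turn":0},{"claw":1,"tx":0,"ty":0,"tz":0.37,"turn":0},{"claw":-1,"tx":0,"ty":0,"tz":0,"turn":0},{"claw":-1,"tx":0,"ty":0,"tz":0,"turn":0},{"claw":-1,"tx":0,"ty":0,"tz":0,"turn":0},{"claw":-1,"tx":0,"ty":0,"tz":0,"turn":0}]' 40
python3 -m pendant '[{"claw":-1,"tx":0,"ty":0,"tz":0,"turn":0},{"claw":-1,"tx":0,"ty":0,"tz":-0.3,"turn":0},{"claw":-1,"tx":0,"ty":0,"tz":-0.5,"turn":0},{"claw":-1,"tx":0,"ty":0,"tz":-0.5,"turn":0},{"claw":-1,"tx":0,"ty":0,"tz":-0.5,"turn":0},{"claw":-1,"tx":0,"ty":0,"tz":-0.3,"turn":0}]'; python3 -c "
from h import *
to(.443,-.363,.19,-8.3)"
```

```text
clock: 11.05
ee_pos: [0.5336, 0.1626, 0.0622]
ee_rot: [-179.9, -0.2, -6.2]
wrist_force: [-0.4, 0.9, 7.0]
width: 0.0494
grip_force: 43.4
clock: 11.8
ee_pos: [0.5324, 0.1613, 0.1886]
ee_rot: [-180.0, -0.1, -6.2]
wrist_force: [-0.3, 1.0, -2.3]
width: 0.0494
grip_force: 42.4
turn 0.52 tx -0.21 ty 8.86 tz -0.02
```

```bash
python3 -m pendant '[{"claw":-1,"tx":0,"ty":0,"tz":0,"turn":0.52},{"claw":-1,"tx":0,"ty":0.3,"tz":0,"turn":0},{"claw":-1,"tx":0,"ty":0.5,"tz":0,"turn":0},{"claw":-1,"tx":0,"ty":0.5,"tz":0,"turn":0},{"claw":-1,"tx":0,"ty":0.5,"tz":0,"turn":0},{"claw":-1,"tx":0,"ty":0.5,"tz":0,"turn":0},{"claw":-1,"tx":0,"ty":0.5,"tz":0,"turn":0},{"claw":-1,"tx":0,"ty":0.5,"tz":0,"turn":0},{"claw":-1,"tx":0,"ty":0.5,"tz":0,"turn":0},{"claw":-1,"tx":0,"ty":0.5,"tz":0,"turn":0},{"claw":-1,"tx":0,"ty":0.5,"tz":0,"turn":0}]'; python3 -m pendant '[{"claw":-1,"tx":0,"ty":0.5,"tz":0,"turn":0},{"claw":-1,"tx":0,"ty":0.5,"tz":0,"turn":0},{"claw":-1,"tx":0,"ty":0.5,"tz":0,"turn":0},{"claw":-1,"tx":-0.1,"ty":0.5,"tz":0,"turn":0},{"claw":-1,"tx":-0.11,"ty":0.5,"tz":0,"turn":0},{"claw":-1,"tx":0,"ty":0.5,"tz":0,"turn":0},{"claw":-1,"tx":0,"ty":0.5,"tz":0,"turn":0},{"claw":-1,"tx":0,"ty":0.4,"tz":0,"turn":0},{"claw":-1,"tx":0,"ty":0.16,"tz":0,"turn":0},{"claw":-1,"tx":0,"ty":0,"tz":0,"turn":0}]';  python3 - <<'E'
from h import *
import pickle
s=r.sense(); d=snap("wrist","pics/w4.png"); c=cam(d,s); pickle.dump(c,open("w4.pkl","wb")); to(.443,-.363,.03,-8.3)
E
```

```text
clock: 13.18
ee_pos: [0.4885, -0.1257, 0.1849]
ee_rot: [180.0, 0.2, -8.3]
wrist_force: [1.1, -0.3, -2.9]
width: 0.0497
grip_force: 42.3
clock: 14.42
ee_pos: [0.4419, -0.3629, 0.1854]
ee_rot: [-180.0, 0.1, -8.3]
wrist_force: [-0.3, -0.1, -2.6]
width: 0.0495
grip_force: 42.3
turn 0.01 tx 0.01 ty 0.02 tz 2.59
```

View pics/w4.png

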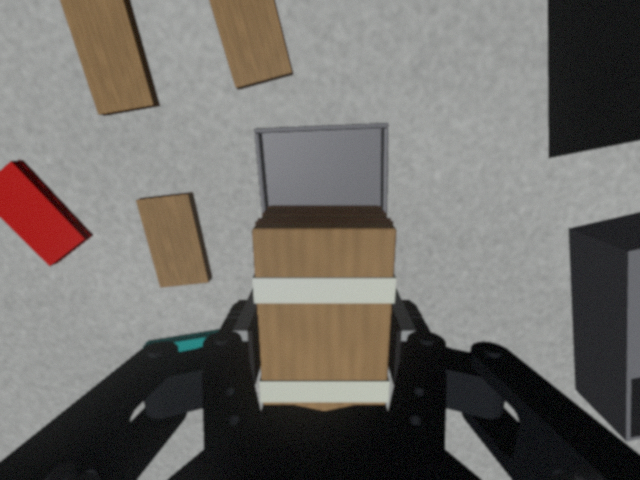

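The bundle is held level over the tray, whose edges are at u 255 and 388, centred on the tool.

```bash
python3 -m pendant '[{"claw":-1,"tx":0,"ty":0,"tz":0.4,"turn":0},{"claw":-1,"tx":0,"ty":0,"tz":0.5,"turn":0},{"claw":-1,"tx":0,"ty":0,"tz":0.5,"turn":0},{"claw":-1,"tx":0,"ty":0,"tz":0.5,"turn":0},{"claw":-1,"tx":0,"ty":0,"tz":0.4,"turn":0},{"claw":-1,"tx":0,"ty":0,"tz":0.3,"turn":0},{"claw":-1,"tx":0,"ty":0,"tz":0.15,"turn":0},{"claw":-1,"tx":0,"ty":0,"tz":0.06,"turn":0},{"claw":-1,"tx":0,"ty":0,"tz":0,"turn":0}]'; python3 -m pendant '[{"claw":0.35,"tx":0,"ty":0,"tz":0,"turn":0},{"claw":0.35,"tx":0,"ty":0,"tz":0,"turn":0},{"claw":0.35,"tx":0,"ty":0,"tz":0,"turn":0},{"claw":0.35,"tx":0,"ty":0,"tz":-0.2,"turn":0},{"claw":0.35,"tx":0,"ty":0,"tz":-0.5,"turn":0},{"claw":0.35,"tx":0,"ty":0,"tz":-0.7,"turn":0},{"claw":0.35,"tx":0,"ty":0,"tz":-0.7,"turn":0},{"claw":0.5,"tx":0,"ty":0,"tz":-0.7,"turn":0},{"claw":1,"tx":0,"ty":0,"tz":-0.7,"turn":0},{"claw":1,"tx":0,"ty":0,"tz":-0.7,"turn":0},{"claw":1,"tx":0,"ty":0,"tz":-0.7,"turn":0}]'
python3 - <<'E'
from h import *
import pickle
s=r.sense(); d=snap("wrist","pics/w5.png"); c=cam(d,s); pickle.dump(c,open("w5.pkl","wb"))
snap("top","pics/top5.png")
E
```

```text
clock: 15.6
ee_pos: [0.4434, -0.363, 0.0181]
ee_rot: [180.0, -0.0, -8.3]
wrist_force: [0.3, -0.5, -1.9]
width: 0.0493
grip_force: 42.4
clock: 16.98
ee_pos: [0.4428, -0.3626, 0.3141]
ee_rot: [180.0, -0.0, -8.3]
wrist_force: [-0.9, -0.7, -0.4]
width: 0.0856
grip_force: 0.0
```

View pics/w5.png

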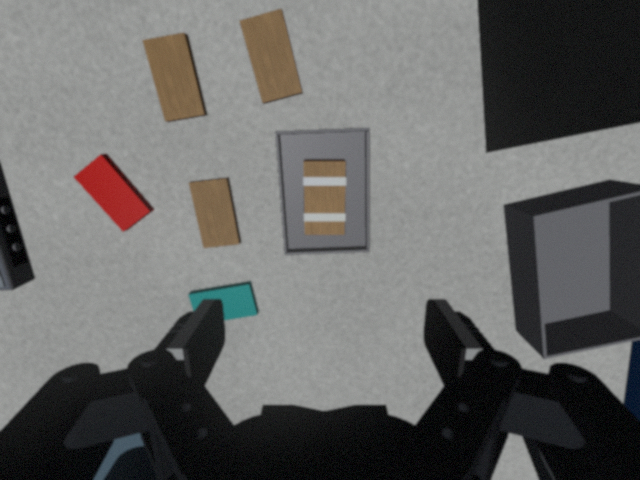

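The bundle lies flat and centred in the tray at (324,197). The cartons are at (174,77), (270,56) and (214,212).

```bash
cat >> h.py <<'E'
def cartons(name,z=.014):
    s=r.sense(); d=r.get_image(name); c=cam(d,s); out=[]
    hsv=cv2.cvtColor(d["frame"],cv2.COLOR_RGB2HSV); m=cv2.inRange(hsv,(5,60,50),(25,220,230))
    n,l,st,_=cv2.connectedComponentsWithStats(m)
    for i in range(1,n):
        if st[i,4]<300 or st[i,4]>20000: continue
        p=np.argwhere(l==i)[:,::-1]; w=np.array([pix(c,u,v,z)[:2] for u,v in p],np.float32)*1000
        (x,y),(a,b),t=cv2.minAreaRect(w)
        if a<b: a,b,t=b,a,t-90
        t=(t+90)%180-90
        if 80<a<102 and 44<b<62: out.append((x,y,t)); print(name,"%.1f %.1f  %.1fx%.1f yaw %.1f"%(x,y,a,b,t))
    return out
E
python3 - <<'E'
from h import *
cartons("top"); W=cartons("wrist")
E
```

```text
top 610.2 -323.4  90.4x52.2 yaw 5.8
top 604.6 -206.0  90.0x50.4 yaw 0.8
top 437.3 -214.3  89.6x50.1 yaw -1.5
wrist 611.2 -325.2  89.5x49.0 yaw 5.7
wrist 605.9 -208.2  89.4x51.2 yaw 0.5
wrist 439.4 -216.2  89.0x50.6 yaw -1.8
```

```bash
python3 -c "
from h import *
to(.4385,-.2155,.005,-1.7)"
```

```text
turn -1.64 tx -0.15 ty -2.45 tz 5.13
```

```bash
python3 -m pendant '[{"claw":1,"tx":0,"ty":0,"tz":0,"turn":-0.82},{"claw":1,"tx":0,"ty":0,"tz":0,"turn":-0.82},{"claw":1,"tx":-0.15,"ty":-0.45,"tz":0.2,"turn":0},{"claw":1,"tx":0,"ty":-0.5,"tz":0.4,"turn":0},{"claw":1,"tx":0,"ty":-0.5,"tz":0.5,"turn":0},{"claw":1,"tx":0,"ty":-0.5,"tz":0.6,"turn":0},{"claw":1,"tx":0,"ty":-0.5,"tz":0.6,"turn":0},{"claw":1,"tx":0,"ty":0,"tz":0.6,"turn":0},{"claw":1,"tx":0,"ty":0,"tz":0.6,"turn":0},{"claw":1,"tx":0,"ty":0,"tz":0.6,"turn":0},{"claw":1,"tx":0,"ty":0,"tz":0.5,"turn":0},{"claw":1,"tx":0,"ty":0,"tz":0.3,"turn":0}]' 40; python3 -c "
from h import *
to(.4385,-.2155,.005,-1.7);cartons('top')"
```

```text
clock: 18.68
ee_pos: [0.4362, -0.2147, 0.0154]
ee_rot: [-179.9, 0.2, -1.7]
wrist_force: [0.8, 0.0, 0.5]
width: 0.0849
grip_force: 0.0
turn 0.00 tx 0.04 ty 0.01 tz 0.17
top 610.2 -323.4  90.4x52.2 yaw 5.8
top 604.5 -206.0  90.1x50.4 yaw 0.8
```

```bash
python3 -m pendant '[{"claw":0.6,"tx":0.04,"ty":0.01,"tz":0.12,"turn":0},{"claw":0.2,"tx":0,"ty":0,"tz":0.06,"turn":0},{"claw":-1,"tx":0,"ty":0,"tz":0,"turn":0},{"claw":-1,"tx":0,"ty":0,"tz":0,"turn":0},{"claw":-1,"tx":0,"ty":0,"tz":0,"turn":0},{"claw":-1,"tx":0,"ty":0,"tz":0,"turn":0}]' 40;  python3 -m pendant '[{"claw":-1,"tx":0,"ty":0,"tz":-0.2,"turn":0},{"claw":-1,"tx":0,"ty":0,"tz":-0.5,"turn":0},{"claw":-1,"tx":0,"ty":0,"tz":-0.5,"turn":0},{"claw":-1,"tx":0,"ty":0,"tz":-0.5,"turn":0},{"claw":-1,"tx":0,"ty":0,"tz":-0.5,"turn":0},{"claw":-1,"tx":0,"ty":0,"tz":-0.3,"turn":0}]'; python3 -c "
from h import *
to(.5275,.152,.15,-6.2)"
```

```text
clock: 19.48
ee_pos: [0.4409, -0.2164, 0.0071]
ee_rot: [180.0, -0.0, -1.7]
wrist_force: [-0.0, -0.2, 1.4]
width: 0.0483
grip_force: 41.4
clock: 20.23
ee_pos: [0.4413, -0.2165, 0.1592]
ee_rot: [179.9, -0.1, -1.7]
wrist_force: [0.1, 0.2, -0.3]
width: 0.0485
grip_force: 41.6
turn 1.12 tx 0.76 ty -6.26 tz 0.15
```

```bash
python3 -m pendant '[{"claw":-1,"tx":0,"ty":0,"tz":0,"turn":0.56},{"claw":-1,"tx":0,"ty":0,"tz":0,"turn":0.56},{"claw":-1,"tx":0.1,"ty":-0.3,"tz":0,"turn":0},{"claw":-1,"tx":0.1,"ty":-0.5,"tz":0,"turn":0},{"claw":-1,"tx":0.1,"ty":-0.5,"tz":0,"turn":0},{"claw":-1,"tx":0.1,"ty":-0.5,"tz":0,"turn":0},{"claw":-1,"tx":0.1,"ty":-0.5,"tz":0,"turn":0},{"claw":-1,"tx":0.1,"ty":-0.5,"tz":0,"turn":0},{"claw":-1,"tx":0.1,"ty":-0.5,"tz":0,"turn":0}]'; python3 -m pendant '[{"claw":-1,"tx":0.08,"ty":-0.5,"tz":0,"turn":0},{"claw":-1,"tx":0,"ty":-0.5,"tz":0,"turn":0},{"claw":-1,"tx":0,"ty":-0.5,"tz":0,"turn":0},{"claw":-1,"tx":0,"ty":-0.5,"tz":0,"turn":0},{"claw":-1,"tx":0,"ty":-0.5,"tz":0,"turn":0},{"claw":-1,"tx":0,"ty":-0.4,"tz":0,"turn":0},{"claw":-1,"tx":0,"ty":0,"tz":0,"turn":0},{"claw":-1,"tx":0,"ty":0,"tz":0,"turn":0}]'; python3 -c "
from h import *
to(.5285,.152,.057,-6.2);print(r.sense()['ee_pos'])"
```

```text
clock: 21.35
ee_pos: [0.5033, -0.023, 0.1557]
ee_rot: [180.0, 0.1, -6.3]
wrist_force: [0.4, 0.5, -0.4]
width: 0.0483
grip_force: 41.6
clock: 22.35
ee_pos: [0.5269, 0.1471, 0.156]
ee_rot: [179.9, 0.1, -6.3]
wrist_force: [-0.3, -0.4, -1.0]
width: 0.0485
grip_force: 41.6
turn -0.02 tx 0.02 ty -0.08 tz 1.65
[0.52693903 0.14714403 0.15602458]
```

```bash
python3 -m pendant '[{"claw":-1,"tx":0.02,"ty":-0.08,"tz":0.3,"turn":0},{"claw":-1,"tx":0,"ty":0,"tz":0.4,"turn":0},{"claw":-1,"tx":0,"ty":0,"tz":0.4,"turn":0},{"claw":-1,"tx":0,"ty":0,"tz":0.3,"turn":0},{"claw":-1,"tx":0,"ty":0,"tz":0.15,"turn":0},{"claw":-1,"tx":0,"ty":0,"tz":0.07,"turn":0},{"claw":-1,"tx":0,"ty":0,"tz":0,"turn":0}]'; python3 -c "
from h import *
print(r.sense()['ee_pos'])"; python3 -m pendant '[{"claw":0.3,"tx":0,"ty":0,"tz":0,"turn":0},{"claw":0.5,"tx":0,"ty":0,"tz":0,"turn":0},{"claw":0.5,"tx":0,"ty":0,"tz":0,"turn":0},{"claw":0.5,"tx":0,"ty":0,"tz":-0.2,"turn":0},{"claw":0.6,"tx":0,"ty":0,"tz":-0.6,"turn":0},{"claw":1,"tx":0,"ty":0,"tz":-0.8,"turn":0},{"claw":1,"tx":0,"ty":0,"tz":-0.8,"turn":0},{"claw":1,"tx":0,"ty":0,"tz":-0.8,"turn":0},{"claw":1,"tx":0,"ty":0,"tz":-0.7,"turn":0},{"claw":1,"tx":0,"ty":0,"tz":0,"turn":0}]'
python3 - <<'E'
from h import *
print("pile");cartons("wrist",.064);cartons("top",.064);print("bench");cartons("top")
E
```

```text
clock: 23.22
ee_pos: [0.5295, 0.1532, 0.0599]
ee_rot: [-180.0, -0.0, -6.2]
wrist_force: [0.2, 0.1, -0.2]
width: 0.048
grip_force: 41.6
[0.52945245 0.15315021 0.05988384]
clock: 24.48
ee_pos: [0.531, 0.154, 0.2981]
ee_rot: [-179.8, -0.4, -6.2]
wrist_force: [0.1, 0.6, -0.4]
width: 0.0856
grip_force: 0.0
pile
wrist 527.5 153.8  91.2x52.9 yaw -6.3
top 597.7 -308.1  85.4x49.4 yaw 5.8
top 592.2 -197.2  85.1x47.6 yaw 0.8
top 526.2 153.1  91.7x52.8 yaw -6.2
bench
top 610.2 -323.4  90.6x52.2 yaw 5.8
top 604.5 -206.0  90.1x50.4 yaw 0.8
top 534.6 164.9  97.1x55.9 yaw -6.0
```

```bash
python3 -c "
from h import *
to(.6052,-.207,.1,0.7)"
```

```text
turn -1.72 tx 1.20 ty 6.01 tz 3.22
```

```bash
python3 -m pendant '[{"claw":1,"tx":0,"ty":0,"tz":0,"turn":-0.86},{"claw":1,"tx":0,"ty":0,"tz":0,"turn":-0.86},{"claw":1,"tx":0.15,"ty":0.5,"tz":0,"turn":0},{"claw":1,"tx":0.15,"ty":0.7,"tz":0,"turn":0},{"claw":1,"tx":0.15,"ty":0.7,"tz":0,"turn":0},{"claw":1,"tx":0.15,"ty":0.7,"tz":0.2,"turn":0},{"claw":1,"tx":0.15,"ty":0.7,"tz":0.4,"turn":0},{"claw":1,"tx":0.15,"ty":0.7,"tz":0.6,"turn":0},{"claw":1,"tx":0.15,"ty":0.7,"tz":0.7,"turn":0},{"claw":1,"tx":0.15,"ty":0.7,"tz":0.7,"turn":0},{"claw":1,"tx":0,"ty":0.6,"tz":0.6,"turn":0},{"claw":1,"tx":0,"ty":0,"tz":0,"turn":0}]' 40; python3 -c "
from h import *
to(.6052,-.207,.005,0.7)"
```

```text
clock: 26.12
ee_pos: [0.6009, -0.2096, 0.0966]
ee_rot: [-180.0, 0.5, 0.4]
wrist_force: [0.1, 0.2, -1.1]
width: 0.0855
grip_force: 0.0
turn -0.08 tx 0.07 ty -0.04 tz 1.53
```

```bash
python3 -m pendant '[{"claw":1,"tx":0.05,"ty":-0.02,"tz":0.3,"turn":-0.08},{"claw":1,"tx":0,"ty":0,"tz":0.4,"turn":0},{"claw":1,"tx":0,"ty":0,"tz":0.4,"turn":0},{"claw":1,"tx":0,"ty":0,"tz":0.3,"turn":0},{"claw":0.6,"tx":0,"ty":0,"tz":0.1,"turn":0},{"claw":0.2,"tx":0,"ty":0,"tz":0.0,"turn":0}]'; python3 -c "
from h import *
to(.6052,-.207,.005,0.7);cartons('top')"
```

```text
clock: 26.88
ee_pos: [0.6087, -0.2044, 0.0117]
ee_rot: [-180.0, -0.0, 1.0]
wrist_force: [0.2, 0.8, 0.3]
width: 0.0522
grip_force: 0.0
turn 0.08 tx -0.06 ty 0.04 tz 0.11
top 534.8 164.8  97.5x55.6 yaw -6.0
```

```bash
python3 -m pendant '[{"claw":0.25,"tx":-0.05,"ty":0.03,"tz":0.1,"turn":0.08},{"claw":-1,"tx":0,"ty":0,"tz":0,"turn":0},{"claw":-1,"tx":0,"ty":0,"tz":0,"turn":0},{"claw":-1,"tx":0,"ty":0,"tz":0,"turn":0},{"claw":-1,"tx":0,"ty":0,"tz":0,"turn":0}]' 40;  python3 -m pendant '[{"claw":-1,"tx":0,"ty":0,"tz":-0.2,"turn":0},{"claw":-1,"tx":0,"ty":0,"tz":-0.5,"turn":0},{"claw":-1,"tx":0,"ty":0,"tz":-0.5,"turn":0},{"claw":-1,"tx":0,"ty":0,"tz":-0.5,"turn":0},{"claw":-1,"tx":0,"ty":0,"tz":-0.5,"turn":0},{"claw":-1,"tx":0,"ty":0,"tz":-0.3,"turn":0}]'; python3 -c "
from h import *
to(.5275,.152,.16,-6.2)"
```

```text
clock: 27.55
ee_pos: [0.6055, -0.2071, 0.006]
ee_rot: [180.0, -0.0, 0.7]
wrist_force: [-1.3, -1.0, 4.3]
width: 0.0486
grip_force: 41.8
clock: 28.3
ee_pos: [0.6062, -0.2065, 0.1577]
ee_rot: [180.0, -0.1, 0.7]
wrist_force: [0.1, 0.1, -1.0]
width: 0.0486
grip_force: 41.5
turn 1.73 tx -1.95 ty -5.80 tz -0.04
```

```bash
python3 -m pendant '[{"claw":-1,"tx":0,"ty":0,"tz":0,"turn":0.58},{"claw":-1,"tx":0,"ty":0,"tz":0,"turn":0.58},{"claw":-1,"tx":0,"ty":0,"tz":0,"turn":0.57},{"claw":-1,"tx":-0.15,"ty":-0.4,"tz":0,"turn":0},{"claw":-1,"tx":-0.2,"ty":-0.5,"tz":0,"turn":0},{"claw":-1,"tx":-0.2,"ty":-0.5,"tz":0,"turn":0},{"claw":-1,"tx":-0.2,"ty":-0.5,"tz":0,"turn":0},{"claw":-1,"tx":-0.2,"ty":-0.5,"tz":0,"turn":0},{"claw":-1,"tx":-0.2,"ty":-0.5,"tz":0,"turn":0}]'; python3 -m pendant '[{"claw":-1,"tx":-0.2,"ty":-0.5,"tz":0,"turn":0},{"claw":-1,"tx":-0.2,"ty":-0.5,"tz":0,"turn":0},{"claw":-1,"tx":-0.2,"ty":-0.5,"tz":0,"turn":0},{"claw":-1,"tx":-0.2,"ty":-0.5,"tz":0,"turn":0},{"claw":-1,"tx":0,"ty":-0.5,"tz":0,"turn":0},{"claw":-1,"tx":0,"ty":-0.4,"tz":0,"turn":0},{"claw":-1,"tx":0,"ty":0,"tz":0,"turn":0},{"claw":-1,"tx":0,"ty":0,"tz":0,"turn":0}]'; python3 -c "
from h import *
to(.5273,.1533,.071,-6.2);print(r.sense()['ee_pos'])"
```

```text
clock: 29.42
ee_pos: [0.555, -0.0251, 0.1549]
ee_rot: [180.0, 0.1, -6.3]
wrist_force: [0.2, 0.1, -0.6]
width: 0.0483
grip_force: 41.5
clock: 30.42
ee_pos: [0.5267, 0.1507, 0.1551]
ee_rot: [179.9, 0.1, -6.3]
wrist_force: [-0.7, -0.2, -0.7]
width: 0.0485
grip_force: 41.5
turn -0.03 tx 0.01 ty -0.04 tz 1.40
[0.52665624 0.15073824 0.15508971]
```

```bash
python3 -m pendant '[{"claw":-1,"tx":0,"ty":-0.03,"tz":0.3,"turn":0},{"claw":-1,"tx":0,"ty":0,"tz":0.4,"turn":0},{"claw":-1,"tx":0,"ty":0,"tz":0.3,"turn":0},{"claw":-1,"tx":0,"ty":0,"tz":0.2,"turn":0},{"claw":-1,"tx":0,"ty":0,"tz":0.1,"turn":0},{"claw":-1,"tx":0,"ty":0,"tz":0.05,"turn":0},{"claw":-1,"tx":0,"ty":0,"tz":0,"turn":0},{"claw":-1,"tx":0,"ty":0,"tz":0,"turn":0}]'; python3 -c "
from h import *
to(.5273,.1533,.071,-6.2)"
```

```text
clock: 31.42
ee_pos: [0.5276, 0.154, 0.0752]
ee_rot: [-180.0, -0.0, -6.2]
wrist_force: [0.0, -0.0, -0.4]
width: 0.0483
grip_force: 41.5
turn -0.01 tx -0.00 ty 0.01 tz 0.07
```

```bash
python3 -m pendant '[{"claw":-1,"tx":0,"ty":0.01,"tz":0.06,"turn":0},{"claw":-1,"tx":0,"ty":0,"tz":0.0,"turn":0},{"claw":0.3,"tx":0,"ty":0,"tz":0,"turn":0},{"claw":0.5,"tx":0,"ty":0,"tz":0,"turn":0},{"claw":0.5,"tx":0,"ty":0,"tz":0,"turn":0},{"claw":0.5,"tx":0,"ty":0,"tz":-0.2,"turn":0},{"claw":0.6,"tx":0,"ty":0,"tz":-0.6,"turn":0},{"claw":1,"tx":0,"ty":0,"tz":-0.8,"turn":0},{"claw":1,"tx":0,"ty":0,"tz":-0.8,"turn":0},{"claw":1,"tx":0,"ty":0,"tz":-0.8,"turn":0},{"claw":1,"tx":0,"ty":0,"tz":-0.5,"turn":0},{"claw":1,"tx":0,"ty":0,"tz":0,"turn":0}]'
python3 - <<'E'
from h import *
print("pile");cartons("wrist",.078);cartons("top",.078);print("bench");b=cartons("top")
s=r.sense();print(s["ee_pos"]);to(.611,-.324,.1,5.7)
snap("wrist","pics/w6.png")
E
```

```text
clock: 32.92
ee_pos: [0.5285, 0.1539, 0.2965]
ee_rot: [-179.9, -0.3, -6.2]
wrist_force: [-0.7, 0.7, 0.7]
width: 0.0855
grip_force: 0.0
pile
wrist 528.1 153.4  92.9x52.7 yaw -6.3
top 594.2 -303.8  84.0x48.5 yaw 5.8
top 525.7 151.4  93.5x55.4 yaw -6.2
bench
top 610.3 -323.6  90.4x52.0 yaw 5.6
top 536.6 166.4  100.6x59.7 yaw -6.2
[0.52646578 0.15292063 0.29243038]
turn -2.98 tx 0.61 ty 8.05 tz 3.21
```

View pics/w6.png

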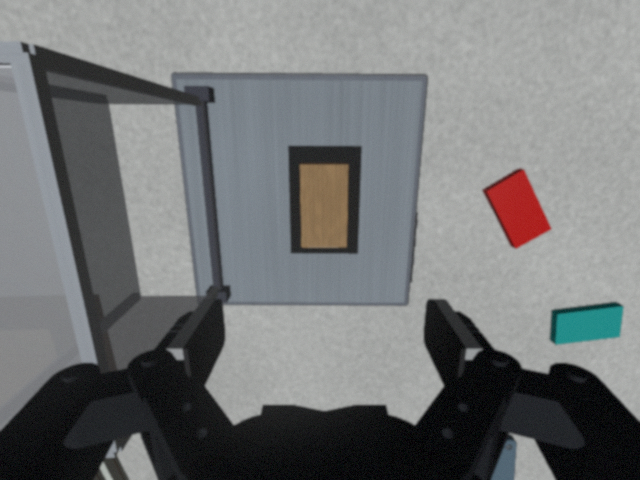

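The pile is centred on the pad: the carton spans u 299–350 within the pad's 290–361.

```bash
python3 -m pendant '[{"claw":1,"tx":0,"ty":0,"tz":0,"turn":-1},{"claw":1,"tx":0,"ty":0,"tz":0,"turn":-1},{"claw":1,"tx":0,"ty":0,"tz":0,"turn":-0.98},{"claw":1,"tx":0.1,"ty":0.5,"tz":0,"turn":0},{"claw":1,"tx":0.1,"ty":0.7,"tz":0,"turn":0},{"claw":1,"tx":0.1,"ty":0.7,"tz":0,"turn":0},{"claw":1,"tx":0.1,"ty":0.7,"tz":0,"turn":0},{"claw":1,"tx":0.1,"ty":0.7,"tz":0,"turn":0},{"claw":1,"tx":0.1,"ty":0.7,"tz":0,"turn":0},{"claw":1,"tx":0,"ty":0.7,"tz":0,"turn":0},{"claw":1,"tx":0,"ty":0.7,"tz":0.2,"turn":0},{"claw":1,"tx":0,"ty":0.7,"tz":0.4,"turn":0}]' 40;  python3 -m pendant '[{"claw":1,"tx":0,"ty":0.7,"tz":0.6,"turn":0},{"claw":1,"tx":0,"ty":0.7,"tz":0.7,"turn":0},{"claw":1,"tx":0,"ty":0.4,"tz":0.7,"turn":0},{"claw":1,"tx":0,"ty":0,"tz":0.5,"turn":0},{"claw":1,"tx":0,"ty":0,"tz":0,"turn":0},{"claw":1,"tx":0,"ty":0,"tz":0,"turn":0}]'; python3 -c "
from h import *
cartons('top');to(.611,-.324,.005,5.7)"
```

```text
clock: 34.62
ee_pos: [0.5993, -0.2087, 0.2563]
ee_rot: [-180.0, -0.0, 5.7]
wrist_force: [0.0, 0.3, -0.0]
width: 0.0854
grip_force: 0.0
clock: 35.38
ee_pos: [0.6106, -0.3144, 0.1079]
ee_rot: [180.0, -0.0, 5.7]
wrist_force: [0.3, 0.4, 0.2]
width: 0.0857
grip_force: 0.0
top 536.5 166.7  100.0x57.9 yaw -6.2
turn 0.01 tx -0.02 ty 0.16 tz 1.73
```

```bash
python3 -m pendant '[{"claw":1,"tx":0,"ty":0.16,"tz":0.3,"turn":0},{"claw":1,"tx":-0.02,"ty":0,"tz":0.4,"turn":0},{"claw":1,"tx":0,"ty":0,"tz":0.4,"turn":0},{"claw":1,"tx":0,"ty":0,"tz":0.3,"turn":0},{"claw":0.6,"tx":0,"ty":0,"tz":0.2,"turn":0},{"claw":0.3,"tx":0,"ty":0,"tz":0.0,"turn":0},{"claw":0.3,"tx":0,"ty":0,"tz":0.0,"turn":0}]'; python3 -c "
from h import *
to(.611,-.324,.005,5.7)"
```

```text
clock: 36.3
ee_pos: [0.6103, -0.3248, 0.0118]
ee_rot: [180.0, -0.1, 5.7]
wrist_force: [0.2, -0.0, 0.3]
width: 0.0552
grip_force: 0.0
turn -0.00 tx 0.01 ty -0.01 tz 0.11
```

```bash
python3 -m pendant '[{"claw":0.25,"tx":0,"ty":0,"tz":0.1,"turn":0},{"claw":-1,"tx":0,"ty":0,"tz":0,"turn":0},{"claw":-1,"tx":0,"ty":0,"tz":0,"turn":0},{"claw":-1,"tx":0,"ty":0,"tz":0,"turn":0},{"claw":-1,"tx":0,"ty":0,"tz":0,"turn":0}]' 40;  python3 -m pendant '[{"claw":-1,"tx":0,"ty":0,"tz":-0.2,"turn":0},{"claw":-1,"tx":0,"ty":0,"tz":-0.5,"turn":0},{"claw":-1,"tx":0,"ty":0,"tz":-0.5,"turn":0},{"claw":-1,"tx":0,"ty":0,"tz":-0.5,"turn":0},{"claw":-1,"tx":0,"ty":0,"tz":-0.5,"turn":0},{"claw":-1,"tx":0,"ty":0,"tz":-0.5,"turn":0}]'; python3 -c "
from h import *
to(.5275,.152,.17,-6.2)"
```

```text
clock: 36.92
ee_pos: [0.61, -0.3248, 0.0054]
ee_rot: [180.0, -0.0, 5.7]
wrist_force: [0.5, -0.6, 3.3]
width: 0.0487
grip_force: 41.6
clock: 37.67
ee_pos: [0.6092, -0.3244, 0.1685]
ee_rot: [-180.0, 0.0, 5.7]
wrist_force: [-0.0, -0.1, -0.2]
width: 0.0486
grip_force: 41.4
turn 2.97 tx -2.21 ty -7.75 tz -0.03
```

```bash
python3 -m pendant '[{"claw":-1,"tx":0,"ty":0,"tz":0,"turn":0.75},{"claw":-1,"tx":0,"ty":0,"tz":0,"turn":0.75},{"claw":-1,"tx":0,"ty":0,"tz":0,"turn":0.75},{"claw":-1,"tx":0,"ty":0,"tz":0,"turn":0.72},{"claw":-1,"tx":-0.15,"ty":-0.3,"tz":0,"turn":0},{"claw":-1,"tx":-0.2,"ty":-0.5,"tz":0,"turn":0},{"claw":-1,"tx":-0.2,"ty":-0.5,"tz":0,"turn":0},{"claw":-1,"tx":-0.2,"ty":-0.5,"tz":0,"turn":0},{"claw":-1,"tx":-0.2,"ty":-0.5,"tz":0,"turn":0},{"claw":-1,"tx":-0.2,"ty":-0.5,"tz":0,"turn":0},{"claw":-1,"tx":-0.2,"ty":-0.5,"tz":0,"turn":0}]'; python3 -m pendant '[{"claw":-1,"tx":-0.2,"ty":-0.5,"tz":0,"turn":0},{"claw":-1,"tx":-0.2,"ty":-0.5,"tz":0,"turn":0},{"claw":-1,"tx":-0.2,"ty":-0.5,"tz":0,"turn":0},{"claw":-1,"tx":-0.2,"ty":-0.5,"tz":0,"turn":0},{"claw":-1,"tx":-0.06,"ty":-0.5,"tz":0,"turn":0},{"claw":-1,"tx":0,"ty":-0.5,"tz":0,"turn":0},{"claw":-1,"tx":0,"ty":-0.5,"tz":0,"turn":0},{"claw":-1,"tx":0,"ty":-0.5,"tz":0,"turn":0},{"claw":-1,"tx":0,"ty":-0.3,"tz":0,"turn":0},{"claw":-1,"tx":0,"ty":-0.1,"tz":0,"turn":0},{"claw":-1,"tx":0,"ty":0,"tz":0,"turn":0},{"claw":-1,"tx":0,"ty":0,"tz":0,"turn":0}]'; python3 -c "
from h import *
to(.5268,.1528,.085,-6.2)"
```

```text
clock: 39.05
ee_pos: [0.5498, -0.1179, 0.1675]
ee_rot: [-180.0, 0.0, -6.2]
wrist_force: [0.3, -0.1, 0.5]
width: 0.0489
grip_force: 41.4
clock: 40.55
ee_pos: [0.5277, 0.1476, 0.167]
ee_rot: [179.9, 0.0, -6.3]
wrist_force: [-1.1, -0.1, -0.8]
width: 0.0486
grip_force: 41.5
turn -0.02 tx -0.02 ty -0.09 tz 1.37
```

```bash
python3 -m pendant '[{"claw":-1,"tx":-0.02,"ty":-0.07,"tz":0.3,"turn":0},{"claw":-1,"tx":0,"ty":0,"tz":0.4,"turn":0},{"claw":-1,"tx":0,"ty":0,"tz":0.3,"turn":0},{"claw":-1,"tx":0,"ty":0,"tz":0.2,"turn":0},{"claw":-1,"tx":0,"ty":0,"tz":0.1,"turn":0},{"claw":-1,"tx":0,"ty":0,"tz":0,"turn":0},{"claw":-1,"tx":0,"ty":0,"tz":0,"turn":0}]'; python3 -c "
from h import *
to(.5268,.1528,.085,-6.2)"
```

```text
clock: 41.42
ee_pos: [0.5274, 0.1535, 0.0897]
ee_rot: [-180.0, -0.1, -6.2]
wrist_force: [-0.5, 0.0, -1.2]
width: 0.0489
grip_force: 41.5
turn -0.00 tx -0.01 ty 0.01 tz 0.08
```

```bash
python3 -m pendant '[{"claw":-1,"tx":0,"ty":0.01,"tz":0.08,"turn":0},{"claw":-1,"tx":0,"ty":0,"tz":0.0,"turn":0},{"claw":0.3,"tx":0,"ty":0,"tz":0,"turn":0},{"claw":0.5,"tx":0,"ty":0,"tz":0,"turn":0},{"claw":0.5,"tx":0,"ty":0,"tz":0,"turn":0},{"claw":0.5,"tx":0,"ty":0,"tz":-0.2,"turn":0},{"claw":0.6,"tx":0,"ty":0,"tz":-0.6,"turn":0},{"claw":1,"tx":0,"ty":0,"tz":-0.8,"turn":0},{"claw":1,"tx":0,"ty":0,"tz":-0.8,"turn":0},{"claw":1,"tx":0,"ty":0,"tz":-0.8,"turn":0},{"claw":1,"tx":0,"ty":0,"tz":-0.2,"turn":0},{"claw":1,"tx":0,"ty":0,"tz":0,"turn":0}]'
python3 - <<'E'
from h import *
print("pile");cartons("wrist",.092);cartons("top",.092);print("bench");b=cartons("top")
im=r.get_image("wrist")["frame"][:,:,::-1]; cv2.imwrite("pics/w7.png",cv2.resize(im[60:300,160:440],None,fx=2.5,fy=2.5,interpolation=cv2.INTER_CUBIC))
to(.5557,.3886,.38,-6.2)
E
```

```text
clock: 42.92
ee_pos: [0.527, 0.1528, 0.289]
ee_rot: [-180.0, -0.1, -6.2]
wrist_force: [0.6, 0.5, -0.1]
width: 0.0856
grip_force: 0.0
pile
wrist 529.2 152.8  91.7x52.5 yaw -6.3
top 524.9 149.9  95.1x57.5 yaw -5.6
bench
turn 0.00 tx 0.07 ty -3.97 tz -1.56
```

View pics/w7.png

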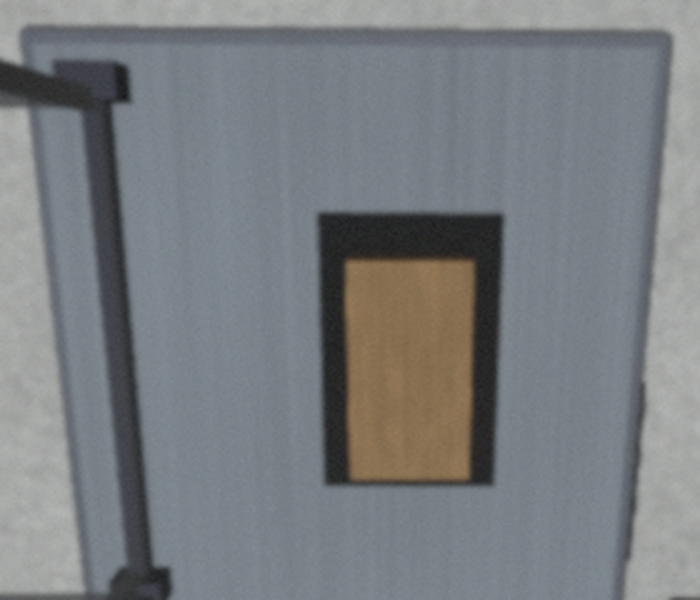

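The pile looks flush and sits inside the pad's outline, and there are no kraft cartons left on the bench. Next I close the hood.

```bash
python3 -m pendant '[{"claw":0.5,"tx":0,"ty":0,"tz":-0.6,"turn":0},{"claw":0.5,"tx":0,"ty":0,"tz":-0.6,"turn":0},{"claw":0.3,"tx":0,"ty":-0.3,"tz":-0.36,"turn":0},{"claw":0.3,"tx":0.07,"ty":-0.6,"tz":0,"turn":0},{"claw":0.3,"tx":0,"ty":-0.6,"tz":0,"turn":0},{"claw":0.3,"tx":0,"ty":-0.6,"tz":0,"turn":0},{"claw":0.3,"tx":0,"ty":-0.6,"tz":0,"turn":0},{"claw":0.3,"tx":0,"ty":-0.6,"tz":0,"turn":0},{"claw":0.3,"tx":0,"ty":-0.5,"tz":0,"turn":0},{"claw":0.3,"tx":0,"ty":-0.17,"tz":0,"turn":0},{"claw":0.3,"tx":0,"ty":0,"tz":0,"turn":0}]' 30
python3 - <<'E'
from h import *
to(.5557,.3886,.2893,-6.2)
snap("wrist","pics/w8.png")
E
```

```text
clock: 44.5
ee_pos: [0.5565, 0.3889, 0.3808]
ee_rot: [179.9, 0.1, -6.2]
wrist_force: [0.2, -0.8, 0.3]
width: 0.0557
grip_force: 0.0
turn 0.01 tx -0.01 ty 0.01 tz 1.53
```

View pics/w8.png

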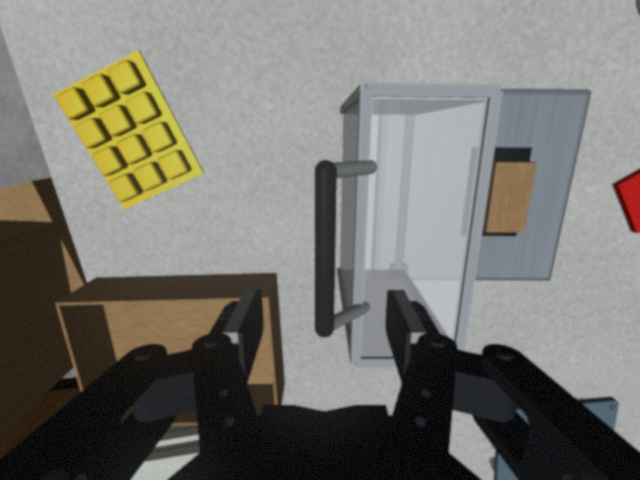

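The handle runs vertically at u≈325, v 163–335, midway between the fingers.

```bash
python3 -m pendant '[{"claw":0.2,"tx":0,"ty":0.01,"tz":0.4,"turn":0},{"claw":0.2,"tx":0,"ty":0,"tz":0.5,"turn":0},{"claw":0.1,"tx":0,"ty":0,"tz":0.4,"turn":0},{"claw":0,"tx":0,"ty":0,"tz":0.22,"turn":0},{"claw":-1,"tx":0,"ty":0,"tz":0,"turn":0},{"claw":-1,"tx":0,"ty":0,"tz":0,"turn":0},{"claw":-1,"tx":0,"ty":0,"tz":0,"turn":0},{"claw":-1,"tx":0,"ty":0,"tz":0,"turn":0}]' 30
python3 -m pendant '[{"claw":-1,"tx":0,"ty":0.15,"tz":-0.06,"turn":0},{"claw":-1,"tx":0,"ty":0.28,"tz":-0.1,"turn":0},{"claw":-1,"tx":0,"ty":0.28,"tz":-0.08,"turn":0},{"claw":-1,"tx":0,"ty":0.29,"tz":-0.06,"turn":0},{"claw":-1,"tx":0,"ty":0.29,"tz":-0.05,"turn":0},{"claw":-1,"tx":0,"ty":0.29,"tz":-0.03,"turn":0},{"claw":-1,"tx":0,"ty":0.3,"tz":-0.01,"turn":0},{"claw":-1,"tx":0,"ty":0.3,"tz":0.01,"turn":0}]'
python3 - <<'E'
import numpy as np
from bench import r
s=r.sense(); p=np.array(s["ee_pos"]); a=np.radians(83.8)
x=(p[:2]-[.5275,.153])@[np.cos(a),np.sin(a)]*1000-128; z=p[2]*1000+13-56
print(x,z,np.hypot(x,z)); a0=np.arctan2(115,250); th=np.arctan2(z,-x)-a0; print("theta",th)
t=np.r_[np.linspace(th,.4,14),np.linspace(.4,0,11)[1:]]; X=-275.2*np.cos(a0+t); Z=275.2*np.sin(a0+t)
print(np.c_[-np.diff(X)/60,-np.diff(Z)/60].round(2).tolist())
E
```

```text
clock: 45.55
ee_pos: [0.5572, 0.3883, 0.2917]
ee_rot: [-180.0, -0.1, -6.2]
wrist_force: [-0.3, -1.1, 3.9]
width: 0.013
grip_force: 29.6
clock: 46.55
ee_pos: [0.5427, 0.2611, 0.3156]
ee_rot: [-179.7, -0.1, -6.1]
wrist_force: [-0.6, 4.5, 6.5]
width: 0.013
grip_force: 30.9
-18.865197916689056 272.63220635190714 273.2841298589158
theta 1.0705711984811208
[[0.24, 0.02], [0.23, 0.03], [0.23, 0.05], [0.23, 0.06], [0.23, 0.07], [0.22, 0.08], [0.22, 0.09], [0.21, 0.1], [0.21, 0.11], [0.2, 0.13], [0.19, 0.14], [0.19, 0.15], [0.18, 0.15], [0.13, 0.13], [0.13, 0.13], [0.12, 0.14], [0.12, 0.14], [0.11, 0.15], [0.11, 0.15], [0.1, 0.15], [0.09, 0.16], [0.09, 0.16], [0.08, 0.17]]
```

```bash
python3 -m pendant '[{"claw":-1,"tx":0,"ty":0.24,"tz":0.02,"turn":0},{"claw":-1,"tx":0,"ty":0.23,"tz":0.03,"turn":0},{"claw":-1,"tx":0,"ty":0.23,"tz":0.05,"turn":0},{"claw":-1,"tx":0,"ty":0.23,"tz":0.06,"turn":0},{"claw":-1,"tx":0,"ty":0.23,"tz":0.07,"turn":0},{"claw":-1,"tx":0,"ty":0.22,"tz":0.08,"turn":0},{"claw":-1,"tx":0,"ty":0.22,"tz":0.09,"turn":0},{"claw":-1,"tx":0,"ty":0.21,"tz":0.1,"turn":0},{"claw":-1,"tx":0,"ty":0.21,"tz":0.11,"turn":0},{"claw":-1,"tx":0,"ty":0.2,"tz":0.13,"turn":0}]'
python3 - <<'E'
import numpy as np
from bench import r
s=r.sense(); p=np.array(s["ee_pos"]); a=np.radians(83.8)
x=(p[:2]-[.5275,.153])@[np.cos(a),np.sin(a)]*1000-128; z=p[2]*1000+13-56
a0=np.arctan2(115,250); print(np.hypot(x,z),"theta",np.arctan2(z,-x)-a0)
E
```

```text
clock: 47.8
ee_pos: [0.5271, 0.1249, 0.268]
ee_rot: [179.9, 0.1, -6.2]
wrist_force: [-4.5, 0.5, 5.3]
width: 0.0127
grip_force: 30.9
273.7987690685046 theta 0.5333120324261578
```

```bash
python3 -m pendant '[{"claw":-1,"tx":0,"ty":0.19,"tz":0.14,"turn":0},{"claw":-1,"tx":0,"ty":0.15,"tz":0.12,"turn":0},{"claw":-1,"tx":0,"ty":0.13,"tz":0.12,"turn":0},{"claw":-1,"tx":0,"ty":0.13,"tz":0.13,"turn":0},{"claw":-1,"tx":0,"ty":0.13,"tz":0.13,"turn":0},{"claw":-1,"tx":0,"ty":0.12,"tz":0.14,"turn":0},{"claw":-1,"tx":0,"ty":0.12,"tz":0.14,"turn":0},{"claw":-1,"tx":0,"ty":0.11,"tz":0.15,"turn":0}]'
python3 - <<'E'
import numpy as np
from bench import r
s=r.sense(); p=np.array(s["ee_pos"]); a=np.radians(83.8)
x=(p[:2]-[.5275,.153])@[np.cos(a),np.sin(a)]*1000-128; z=p[2]*1000+13-56
a0=np.arctan2(115,250); th=np.arctan2(z,-x)-a0; print(np.hypot(x,z),"theta",th)
t=np.linspace(th,-.02,7); X=-275.2*np.cos(a0+t); Z=275.2*np.sin(a0+t)
print(np.c_[-np.diff(X)/60,-np.diff(Z)/60].round(2).tolist())
E
```

```text
clock: 48.8
ee_pos: [0.5199, 0.0599, 0.2038]
ee_rot: [179.9, 0.1, -6.2]
wrist_force: [-4.2, 1.1, 2.2]
width: 0.0128
grip_force: 31.6
273.60038510635104 theta 0.19723528105468785
[[0.1, 0.14], [0.09, 0.14], [0.09, 0.14], [0.08, 0.15], [0.07, 0.15], [0.07, 0.15]]
```

```bash
python3 -m pendant '[{"claw":-1,"tx":0,"ty":0.1,"tz":0.14,"turn":0},{"claw":-1,"tx":0,"ty":0.09,"tz":0.14,"turn":0},{"claw":-1,"tx":0,"ty":0.09,"tz":0.14,"turn":0},{"claw":-1,"tx":0,"ty":0.07,"tz":0.14,"turn":0},{"claw":-1,"tx":0,"ty":0.05,"tz":0.12,"turn":0},{"claw":-1,"tx":0,"ty":0,"tz":0.08,"turn":0},{"claw":-1,"tx":0,"ty":0,"tz":0,"turn":0}]'
```

```text
clock: 49.68
ee_pos: [0.5168, 0.0331, 0.1578]
ee_rot: [179.7, 0.2, -6.3]
wrist_force: [-3.9, -6.5, -1.8]
width: 0.0126
grip_force: 32.3
```

```bash
python3 -m pendant '[{"claw":-1,"tx":0,"ty":-0.03,"tz":0.05,"turn":0},{"claw":-1,"tx":0,"ty":0,"tz":0.05,"turn":0},{"claw":-1,"tx":0,"ty":0,"tz":0,"turn":0}]'
```

```text
clock: 50.05
ee_pos: [0.5166, 0.0309, 0.1527]
ee_rot: [179.4, 0.3, -6.5]
wrist_force: [-8.9, -16.1, 12.0]
width: 0.0126
grip_force: 33.8
```

```bash
python3 -m pendant '[{"claw":0,"tx":0,"ty":0,"tz":0,"turn":0},{"claw":0.3,"tx":0,"ty":0,"tz":0,"turn":0},{"claw":0.3,"tx":0,"ty":0,"tz":-0.1,"turn":0},{"claw":0.3,"tx":0,"ty":0,"tz":-0.4,"turn":0},{"claw":0.3,"tx":0,"ty":0,"tz":-0.7,"turn":0},{"claw":0.3,"tx":0,"ty":0,"tz":-0.7,"turn":0},{"claw":0.3,"tx":0,"ty":0.5,"tz":-0.5,"turn":0},{"claw":0.3,"tx":-0.4,"ty":0.6,"tz":0,"turn":0},{"claw":0.3,"tx":-0.4,"ty":0.6,"tz":0,"turn":0},{"claw":0.3,"tx":-0.4,"ty":0.6,"tz":0,"turn":0},{"claw":0.3,"tx":-0.4,"ty":0.6,"tz":0,"turn":0},{"claw":0.3,"tx":0,"ty":0,"tz":0,"turn":0}]'
python3 - <<'E'
from h import *
import pickle
d=snap("scene","pics/s9.png"); a=d["frame"][:,:,::-1]; b=cv2.imread("pics/scene0.png"); t=r.get_image("top")["frame"][:,:,::-1]
f=lambda i,y,x:cv2.resize(i[y:y+190,x:x+190],(390,390),interpolation=cv2.INTER_CUBIC)
cv2.imwrite("pics/cmp.png",np.hstack([f(b,215,290),f(a,215,290)]))
cv2.imwrite("pics/top9.png",t)
E
```

```text
clock: 51.55
ee_pos: [0.4031, -0.1254, 0.2977]
ee_rot: [179.9, -0.0, -6.5]
wrist_force: [0.7, 0.4, 0.2]
width: 0.0555
grip_force: 0.0
```

View pics/cmp.png

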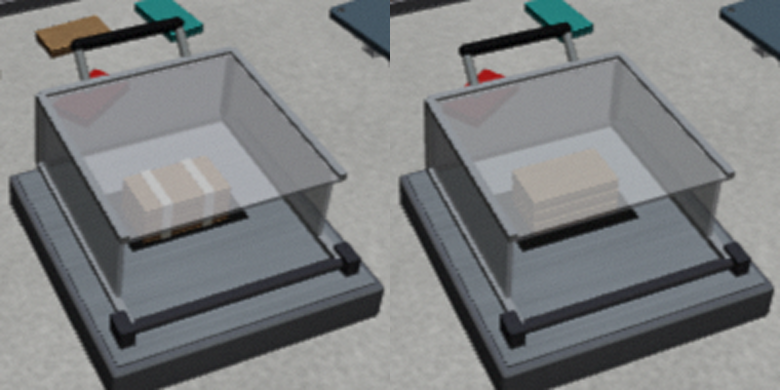

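View pics/top9.png

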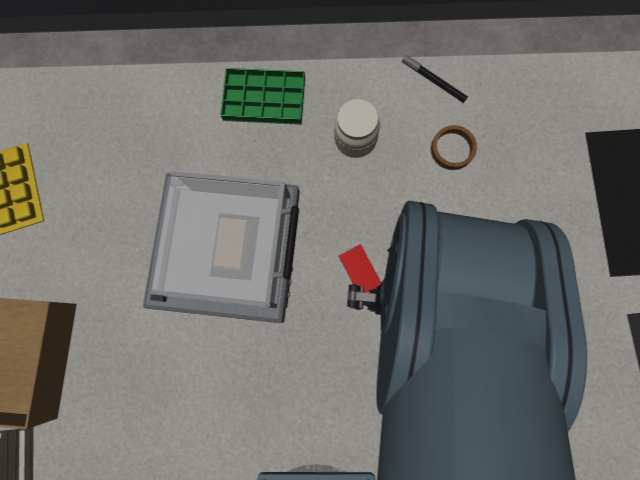

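The handle and the hood's front edge sit about 2–3 scene pixels lower than at the start, so the hood is at least as closed as it was. The three-carton pile is under it, and the tub and tape haven't moved. I'll check the hood angle by projecting the handle into the scene image.

Run:
```python
from h import *
import pickle
C=pickle.load(open("C.pkl","rb"));a=np.radians(83.8);ux=np.array([np.cos(a),np.sin(a),0]);uy=np.array([-ux[1],ux[0],0])
H=np.array([.5275,.1525,.056])+.128*ux;a0=np.arctan2(115,250)
for t in(0,.04,.08):
    p=H-.2752*np.cos(a0+t)*ux+[0,0,.2752*np.sin(a0+t)]
    print(t,[proj(C["scene"],p+k*uy).round(1).tolist() for k in(-.055,0,.055)])
for f in("scene0","s9"):
    g=cv2.cvtColor(cv2.imread(f"pics/{f}.png"),cv2.COLOR_BGR2GRAY)
    print(f,[(u,[v for v in range(218,250) if g[v,u]<45]) for u in(335,352,370)])
```

```text
0 [[325.2, 239.5], [349.7, 233.9], [373.5, 228.5]]
0.04 [[326.1, 236.7], [350.9, 231.1], [374.8, 225.7]]
0.08 [[327.1, 234.1], [352.1, 228.5], [376.2, 223.0]]
scene0 [(335, [232, 233, 234, 235, 236, 237]), (352, [229, 230, 231, 232, 233, 234]), (370, [225, 226, 227, 228, 229, 230, 231])]
s9 [(335, [235, 236, 237, 238, 239, 240]), (352, [231, 232, 233, 234, 235, 236]), (370, [227, 228, 229, 230, 231, 232])]
```

```bash
python3 -c "
from bench import r
print(r.close_job())"
```

```text
the job is handed in; nothing more can be done
None
```

The job is handed in, but the hand-in reported no verdict: the bundle is flat in the out-tray, all three cartons are in one flush pile on the pad, and the hood is down (about 0 rad by camera).

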